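# Bolt shut the lot case with the red cup

## Robot

A 6-joint arm with a two-finger parallel gripper is mounted at the origin on a cart in front of the work surface, level with it; the furniture and walls round the work are solid. World frame = base frame: x ahead of the robot, y to its left, z up, the work surface at z = 0. Lengths are in m, angles in rad, forces in N, time in s.
With the tool pointing down it reaches from about 0.375 to 0.975 m from the base axis. Payload 3.8 kg.
Tool frame: the origin (TCP) lies on the centre line of the jaws, within the pads' length; the fingertips stand 14 mm ahead of it and the grasp point (between the pads) lies 5 mm behind it; z points along the fingers, y is the line along which they close (so a half turn about z gives the same grasp; the last joint's range is limited). The gripper opens to 85 mm and grips with 20 to 120 N. Pads are 22 mm wide; open, the fingers measure 114 mm over their backs; the gripper's body (76 mm by 85 mm) begins 54 mm behind the grasp point. The pads swing forward as they close: fully open they stand 13 mm farther back than shut.
Start: joints at [-1.289, 0.264, 1.604, -0, 1.274, -0.037], TCP at [0.212, -0.641, 0.22] pointing down, gripper open.
Joint ranges: [-2.63, 2.63], [-0.94, 2.18], [0.31, 2.57], [-1.31, 4.45], [0, 2.66], [-2.55, 2.55]. Speed limits (rad/s): [2.57, 2.57, 3.14, 3.14, 3.14, 3.14].

## Interface

Orientations are given as a rotation vector (axis times angle).
In Python, from workcell import bot, eyes, spot_in gives the robot as it stands.
- The arm moves only by the tool carry_out, never from a script. Its argument "series" is text: rows parted by semicolons, each of 4 numbers parted by spaces: the shift along the world's x, y, z in m, then the turn about the world's z in degrees. In form: tx ty tz roll; .... A call has 1 to 20 rows; each row shifts and turns the commanded pose from where the row before left it; what a row does not reach is not made up. A row lasts 1/8 s, in which the tool goes at most 62.5 mm and 10.7 degrees, less where a joint would pass 70% of its speed; a pose out of reach is approached as far as the arm can. A call is refused whole if a number of a shift passes 0.0625 or a number of a turn 10.7, either way. A call with a gripper value outside its range is refused whole. "jaw" is the gripper command: -1 is shut, 1 is fully open, values between are in proportion, set as the call begins (left out, the last holds). The fingers move at their own pace and stop on an object; "grip_force" is the grip in N (left out, the last holds). Time passes only in rows, so rows that do not move let the fingers close. It gives the time, the measured TCP pose, the force, the opening and the grip force at its end, in the units of the state.
- bot.read_state(): the state, without advancing time (a new reading comes with each control period).
- eyes.read_camera(name): name is "side" or "top"; returns (picture, depth): 480x640x3 uint8, blue, green, red; 480x640 float32, m along the optical axis (not along the pixel's ray), 0 where there is no reading.
- eyes.get_calibration(name): a dict with "K" (3x3 intrinsics, pixels), "position" and "rotation" of the camera in the world. Camera axes: x right, y down, z forward; pixel columns grow to the right and rows downward; lengths in m; the calibration is good to about 2 mm. A picture is of the moment at which its call begins. get_calibration takes no time and is no camera call.
- bot.finish_job(): hands the job in; it is judged then, once.
Trained networks look in the newest picture that a camera, given by its name, has taken for a name from the list of things; names that differ only in an ending like _2 or _b are one class to them, and where a whole thing is asked for, a point or a joint stands for the part that bears it (a point fixed in the world has none). Each returns a list of dicts, best first, with "score" (0 to 1); they miss things now and then, are a little off and sometimes report something else, mostly with a low value. They report only what shows in the picture. A call takes as long as a camera call.
- spot_in(camera, target): "rect" ([centre column, centre row, width, height] in pixels, round what is visible of it).
The state is a dict: "time": time; "q": joint angles; "joint_vel": joint speeds; "joint_torque": joint torques, N m; "tool_pos": TCP position; "tcp_rot": TCP orientation; "wrist_force": force on the tool from outside, world axes, zero at the start; "torque": the same for the moment, N m; "width": opening from 0.0 (shut) to 1.0 (fully open); "grip_force": force on a finger pad.
Only numpy, scipy, OpenCV 4.12 (cv2) and the standard library are available. Lean on these libraries where they do the work, as an engineer would, in place of code of your own. Each camera call takes 0.05 s, during which the arm holds its last target. There are 200 camera calls.

## Task

The lot in the case with the red cup is complete, so bolt that case shut: lift its bolt by the black knob over the yellow bump, slide it fully home through the keeper, let it drop down behind the bump and let go. Leave the bolt of the case with the blue cup alone.

Things in the scene. Friction and masses are not known exactly. Their poses are not given: they have to be found in the camera images.
- knob_red (a point): Centre of the black upright round knob (24 mm wide, 36 mm tall) on the bolt of the case with the red cup, 141 mm above the worktop when down. Axes: z up, y the way the bolt slides shut. Below it: a 12 mm stalk, then the bar, its top 48 mm below this point. A fixed steel guide, top 20 mm below this point, begins 76 mm in +y from the knob's fully open place; a like keeper follows.
- bolt_red (a joint): Slide of the red cup case's bolt along +y of its knob, m: 0 fully open, 0.060 fully home in the keeper (end stop). Starts at 0 to 0.008. With the bolt down, the fixed yellow bump (9 mm high, 12 mm long) blocks its foot at 0.014; from 0.038 on the foot is past the bump. About 1 N of friction.
- bolt_red_lift (a joint): Height of the same bolt (0.15 kg) above its rest, m: 0 down, 0.024 highest (stop). More than 0.010 clears the bump. Let go, it drops by its own weight.
- knob_blue (a point): Centre of the like knob on the like case that holds the blue cup (white inside); leave it. Each case is a fixed plywood box, 160 x 212 mm, 75 mm high, with a metal lid; the cup shows through the lid's wire window and the bolt lies along the lid's front. The cases stand side by side, either one on the left.

How it is judged:
On the way:
1. the bolt of the red cup's case is lifted above the bump's height (value of joint bolt_red_lift above 0.0085 m), for 0.1 s.
At the end, for the whole second after the job is handed in: The bolt of the case with the red cup is home in its keeper (within 12 mm of its stop) and down behind the bump (within 3 mm), and the knob of the blue cup's case is within 20 mm of where it was (value of joint bolt_red above 0.048 m and value of joint bolt_red_lift below 0.003 m and distance of knob_blue from where it was at the start of the episode below 0.02 m); the robot touches nothing.
It fails at once if the bolt of the case with the blue cup is moved by more than 20 mm (distance of knob_blue from where it was at the start of the episode above 0.02 m).
It also fails if it takes over 29 s, if anything falls off the work surface, if the arm or the gripper's body presses on something with over 40 N, if the wrist force passes 120 N, or if a joint passes its speed limit or range.

## Working session

There is one attempt and no reset: what is moved stays moved. The work goes in short steps, Python scripts to look and compute and a tool call to move; the robot and the scene stay as the last step left them, time stands still between calls to the robot, and variables do not carry over. Pictures are saved under pics/ and viewed, at most 10 in all, crops included, and the job is handed in when it is done.

Besides the shell and the picture viewer there is one more tool, called after "Request:" as name(argument=value, ...) on one line, values as JSON. carry_out: Moves the arm, as the interface text tells. Its arguments: {"type":"object","properties":{"series":{"type":"string"},"jaw":{"type":"number"},"grip_force":{"type":"number"}},"required":["series"]}

```bash
mkdir -p pics; cat > h.py <<'E'
import numpy as np,cv2
from workcell import bot,eyes,spot_in
def world(c,u,v,d):
    k=eyes.get_calibration(c);K=np.array(k["K"]);R=np.array(k["rotation"])
    if R.shape!=(3,3): R=cv2.Rodrigues(R)[0]
    return R@(np.linalg.inv(K)@[u,v,1]*d)+np.array(k["position"])
E
python3 - <<'E'
from h import *
for c in("top","side"):
    p,d=eyes.read_camera(c);cv2.imwrite(f"pics/{c}0.png",p);np.save(c+"0.npy",d)
    print(c,eyes.get_calibration(c))
    for t in("knob_red","knob_blue"):
        for r in spot_in(c,t)[:3]:
            u,v=r["rect"][:2];z=d[int(v),int(u)];print(t,np.round(r["rect"]),round(r["score"],2),z,world(c,u,v,z).round(3))
E
```

```text
top {'K': array([[497.62154084,   0.        , 321.32349296],
       [  0.        , 497.62154084, 236.34678737],
       [  0.        ,   0.        ,   1.        ]]), 'position': array([ 0.38661174, -0.09342327,  1.14294072]), 'rotation': array([-2.11826992,  2.17991159, -0.09708294])}
knob_red [423. 255.  46.  24.] 0.68 1.0440496 [ 0.464 -0.28   0.096]
side {'K': array([[562.48798635,   0.        , 322.3372351 ],
       [  0.        , 562.48798635, 240.67568653],
       [  0.        ,   0.        ,   1.        ]]), 'position': array([ 0.40950298, -0.84776354,  0.75880989]), 'rotation': array([-2.25170225,  0.11650674, -0.08634565])}
knob_red [307. 336.  34.  58.] 0.64 0.8049038 [ 0.463 -0.312  0.145]
knob_blue [315. 170.  16.  39.] 0.85 1.1888764 [0.523 0.163 0.125]
```

View pics/top0.png

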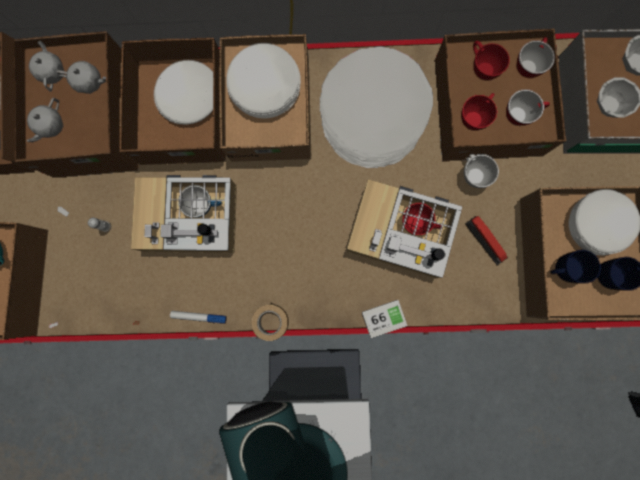

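View pics/side0.png

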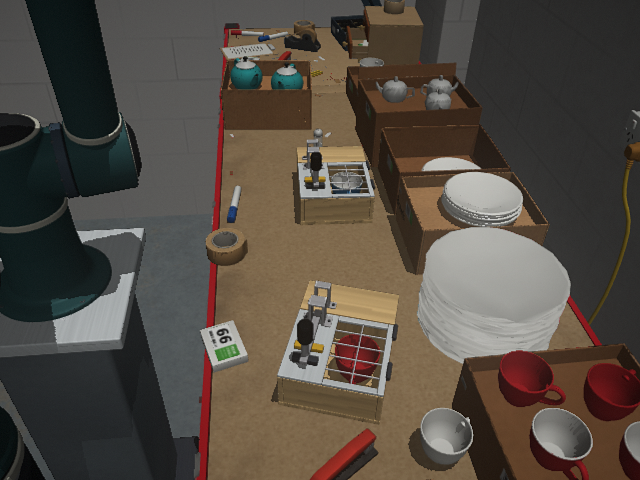

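Red-cup case: knob near top px (437,255) and side px (305,330), with the bolt running left towards the guide at top (390,245) and keeper (375,238). The other case is at top (200,215). I'll zoom in on the knob.

```bash
python3 - <<'E'
from h import *
a=cv2.imread("pics/top0.png")[175:285,340:470];b=cv2.imread("pics/side0.png")[275:385,265:395]
cv2.imwrite("pics/z.png",np.vstack([cv2.resize(a,(650,300) if 0 else (354,300),interpolation=2),cv2.resize(b,(354,300),interpolation=2)]))
for c in("top","side"):
    p=cv2.imread(f"pics/{c}0.png");d=np.load(c+"0.npy")
    v,u=np.mgrid[:480,:640]
    m=(d>0)
    P=np.array([world(c,x,y,d[y,x]) for y,x in zip(v[m],u[m]) if 340<x<470 and 175<y<285] if c=="top" else [world(c,x,y,d[y,x]) for y,x in zip(v[m],u[m]) if 265<x<400 and 275<y<420])
    C=np.array([p[y,x] for y,x in zip(v[m],u[m]) if (340<x<470 and 175<y<285 if c=="top" else 265<x<400 and 275<y<420)])
    k=(P[:,2]>.13)&(P[:,2]<.175)&(C.max(1)<70)
    Q=P[k];print(c,"knob",len(Q),np.median(Q,0).round(4),Q.min(0).round(3),Q.max(0).round(3))
    g=(P[:,2]>.112)&(P[:,2]<.127)&(C.min(1)>70)
    G=P[g];print("guides",len(G),G.min(0).round(3),G.max(0).round(3))
    if len(G)>3:
        l=cv2.fitLine(G[:,:2].astype(np.float32),cv2.DIST_HUBER,0,.01,.01).ravel();print("line",l,np.degrees(np.arctan2(l[1],l[0])))
    # lid
    L=P[(P[:,2]>.068)&(P[:,2]<.085)]
    r=cv2.minAreaRect(L[:,:2].astype(np.float32));print("rect",r)
E
```

```text
Traceback (most recent call last):
  File "h.py", line 4, in world
    k=eyes.get_calibration(c);K=np.array(k["K"]);R=np.array(k["rotation"])
ValueError: time passes only in moves, steps and waits
```

View pics/z.png

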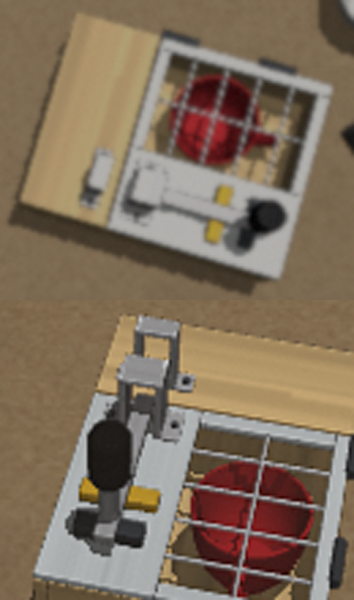

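The zoom shows the knob top at about top px (438,254), the guide at (394,243), the keeper at (376,240) and the yellow bumps between. The side view agrees. Next I'll get vectorised geometry.

```bash
cat >> h.py <<'E'
def cloud(c,d,u0,u1,v0,v1):
    k=eyes.get_calibration(c);v,u=np.mgrid[v0:v1,u0:u1];z=d[v0:v1,u0:u1]
    X=np.stack([u,v,np.ones_like(u)],-1)@np.linalg.inv(k["K"]).T*z[...,None]
    P=X@cv2.Rodrigues(np.array(k["rotation"]))[0].T+k["position"]
    P[z<=0]=np.nan
    return P.reshape(-1,3)
def analyse(c,p,d,b):
    P=cloud(c,d,*b);C=p[b[2]:b[3],b[0]:b[1]].reshape(-1,3)
    z=P[:,2]
    Q=P[(z>.13)&(z<.19)&(C.max(1)<70)]
    if len(Q): print(c,"knob",len(Q),np.median(Q,0).round(4),*np.percentile(Q,[3,97],0).round(3))
    G=P[(z>.112)&(z<.132)&(C.min(1)>90)]
    if len(G)>5:
        l=cv2.fitLine(G[:,:2].astype(np.float32),cv2.DIST_HUBER,0,.01,.01).ravel();print("guides",len(G),l.round(3),np.degrees(np.arctan2(l[1],l[0])).round(1),G.min(0).round(3),G.max(0).round(3))
    L=P[(z>.066)&(z<.085)]
    print("lid rect",cv2.minAreaRect(L[:,:2].astype(np.float32)))
E
python3 - <<'E'
from h import *
for c,b in(("top",(340,470,175,285)),("side",(265,400,275,420))):
    analyse(c,cv2.imread(f"pics/{c}0.png"),np.load(c+"0.npy"),b)
E
```

```text
top knob 120 [ 0.4596 -0.2966  0.1581] [ 0.45  -0.308  0.134] [ 0.47  -0.289  0.162]
guides 224 [ 0.317  0.949  0.492 -0.205] 71.5 [ 0.473 -0.232  0.113] [ 0.514 -0.173  0.126]
lid rect ((0.5283610820770264, -0.2484833300113678), (0.21227779984474182, 0.16661445796489716), 71.50202941894531)
side knob 349 [ 0.4598 -0.3079  0.1539] [ 0.449 -0.313  0.131] [ 0.47  -0.295  0.161]
guides 264 [ 0.318  0.948  0.492 -0.206] 71.5 [ 0.474 -0.232  0.117] [ 0.513 -0.173  0.124]
lid rect ((0.5286049842834473, -0.2476959079504013), (0.21610936522483826, 0.16636288166046143), 71.49308776855469)
```

```bash
python3 - <<'E'
from h import *
s=bot.read_state();R=cv2.Rodrigues(np.array(s["tcp_rot"]))[0];print(s["time"],s["tool_pos"],R.round(3),np.degrees(np.arctan2(R[1,1],R[0,1])))
P=cloud("top",np.load("top0.npy"),340,470,175,285);u=np.array([.317,.948]);n=np.array([.948,-.317])
G=P[(P[:,2]>.113)&(P[:,2]<.126)];r=G[:,:2]-[.4597,-.301];a=r@u;print(np.sort(a[abs(r@n)<.012])[:40].round(3), np.percentile((r@n)[a>.05],[3,97]))
E
```

```text
0.3 [ 0.21149878 -0.64070745  0.21967534] [[ 0.95   0.313 -0.   ]
 [ 0.313 -0.95   0.001]
 [ 0.    -0.001 -1.   ]] -71.73378347635486
[0.076 0.076 0.076 0.076 0.077 0.077 0.077 0.077 0.077 0.077 0.078 0.078
 0.078 0.078 0.078 0.078 0.079 0.079 0.079 0.079 0.079 0.079 0.079 0.08
 0.08  0.08  0.08  0.081 0.081 0.081 0.081 0.081 0.081 0.082 0.082 0.082
 0.082 0.082 0.082 0.083] [-0.0121106  0.0127017]
```

Request:
carry_out(series="0.0205 0.028 0.002 4.4;0.0207 0.0283 0.002 4.43;0.0207 0.0283 0.002 4.43;0.0207 0.0283 0.002 4.43;0.0207 0.0283 0.002 4.43;0.0207 0.0283 0.002 4.43;0.0207 0.0283 0.002 4.43;0.0207 0.0283 0.002 4.43;0.0207 0.0283 0 4.43;0.0207 0.0283 0 4.43;0.0207 0.0283 0 4.43;0.0207 0.0283 0 4.43;0 0 0 0;0 0 0 0", jaw=1)

```text
time: 2.05
tool_pos: [0.4596, -0.3019, 0.2362]
tcp_rot: [2.551, 1.833, -0.001]
wrist_force: [-0.2, 0.3, -0.7]
width: 0.998
grip_force: 0.0
```

Request:
carry_out(series="0 0.0005 -0.03 0;0 0 -0.03 0;0 0 -0.02 0;0 0 -0.01 0;0 0 -0.006 0;0 0 0 0;0 0 0 0")

```text
time: 2.92
tool_pos: [0.4603, -0.3017, 0.1412]
tcp_rot: [2.55, 1.832, 0.001]
wrist_force: [0.0, -0.2, 0.6]
width: 1.0
grip_force: 0.0
```

Request:
carry_out(series="0 0 0 0;0 0 0 0;0 0 0 0;0 0 0 0;0 0 0 0;0 0 0 0;0 0 0 0;0 0 0 0", jaw=-1, grip_force=50)

```text
time: 3.92
tool_pos: [0.4601, -0.3014, 0.1406]
tcp_rot: [2.551, 1.833, 0.001]
wrist_force: [1.5, 0.6, 3.9]
width: 0.235
grip_force: 49.1
```

Request:
carry_out(series="0 0 0.004 0;0 0 0.004 0;0 0 0.004 0;0 0 0.004 0;0 0 0 0;0 0 0 0")

```text
time: 4.68
tool_pos: [0.46, -0.3013, 0.1563]
tcp_rot: [2.551, 1.833, 0.0]
wrist_force: [4.7, -0.6, -1.3]
width: 0.236
grip_force: 49.0
```

```bash
python3 - <<'E'
from h import *
p,d=eyes.read_camera("side");cv2.imwrite("pics/lift.png",cv2.resize(p[200:400,220:420],(600,600),interpolation=2))
print(bot.read_state()["wrist_force"],bot.read_state()["width"])
E
```

```text
[ 4.74756108 -1.32997506 -1.37365873] 0.23318760826543275
```

View pics/lift.png

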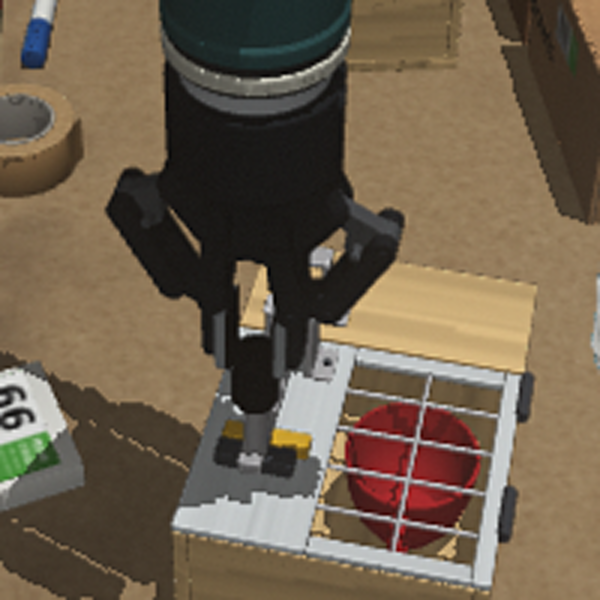

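The knob (about 255,375 in the crop) is between the pads, and the −1.4 N wrist load matches the bolt's weight, so it is lifted. Now the slide.

Request:
carry_out(series="0.0025 0.0076 0 0;0.0025 0.0076 0 0;0.0026 0.0076 0 0;0.0025 0.0076 0 0;0.0025 0.0076 0 0;0.0026 0.0075 0 0;0.0013 0.0038 0 0;0 0 0 0;0 0 0 0")

```text
time: 5.85
tool_pos: [0.4768, -0.2514, 0.1563]
tcp_rot: [2.551, 1.833, 0.001]
wrist_force: [5.0, -1.2, -1.4]
width: 0.231
grip_force: 49.1
```

Request:
carry_out(series="0.0006 0.0019 0 0;0.0006 0.0019 0 0;0.0006 0.0019 0 0;0 0 0 0;0 0 0 0")

```text
time: 6.48
tool_pos: [0.4785, -0.2461, 0.1563]
tcp_rot: [2.55, 1.833, 0.001]
wrist_force: [5.1, -2.1, -1.5]
width: 0.236
grip_force: 49.0
```

Request:
carry_out(series="0.0006 0.0019 0 0;0 0 0 0;0 0 -0.004 0;0 0 -0.004 0;0 0 -0.004 0;0 0 -0.002 0;0 0 0 0;0 0 0 0")

```text
time: 7.48
tool_pos: [0.479, -0.2445, 0.142]
tcp_rot: [2.55, 1.833, 0.0]
wrist_force: [5.0, -3.1, -1.3]
width: 0.239
grip_force: 49.1
```

Request:
carry_out(series="0 0 0 0;0 0 0 0;0 0 0 0;0 0 0 0;0 0 0 0;0 0 0 0;0 0 0 0;0 0 0 0", jaw=1)

```text
time: 8.48
tool_pos: [0.4787, -0.2443, 0.1422]
tcp_rot: [-2.551, -1.833, 0.0]
wrist_force: [0.4, 0.0, -0.0]
width: 1.002
grip_force: 0.0
```

Request:
carry_out(series="0 0 0.02 0;0 0 0.03 0;0 0 0.04 0;0 0 0.04 0;-0.02 -0.04 0.02 0;-0.02 -0.04 0 0;-0.03 -0.05 0 0;-0.03 -0.05 0 0;-0.03 -0.05 0 0;0 0 0 0;0 0 0 0")

```text
time: 9.85
tool_pos: [0.3486, -0.474, 0.2919]
tcp_rot: [-2.552, -1.831, -0.001]
wrist_force: [-0.2, 0.3, -0.5]
width: 0.999
grip_force: 0.0
```

```bash
python3 - <<'E'
from h import *
for c,b in(("top",(340,470,175,285)),("side",(265,400,275,420))):
    p,d=eyes.read_camera(c);analyse(c,p,d,b);cv2.imwrite(f"pics/{c}1.png",p)
E
```

```text
top knob 109 [ 0.4775 -0.2407  0.1584] [ 0.469 -0.252  0.137] [ 0.487 -0.233  0.163]
guides 224 [ 0.326  0.945  0.492 -0.205] 71.0 [ 0.473 -0.232  0.116] [ 0.514 -0.173  0.127]
lid rect ((0.5285249352455139, -0.24843499064445496), (0.21231161057949066, 0.16641482710838318), 71.5868148803711)
side knob 311 [ 0.4787 -0.2519  0.1522] [ 0.469 -0.256  0.132] [ 0.49  -0.238  0.16 ]
guides 170 [ 0.079  0.997  0.499 -0.196] 85.5 [ 0.478 -0.249  0.112] [ 0.513 -0.173  0.124]
lid rect ((0.5286440849304199, -0.2478969246149063), (0.21571971476078033, 0.1661846935749054), 71.50151062011719)
```

View pics/side1.png

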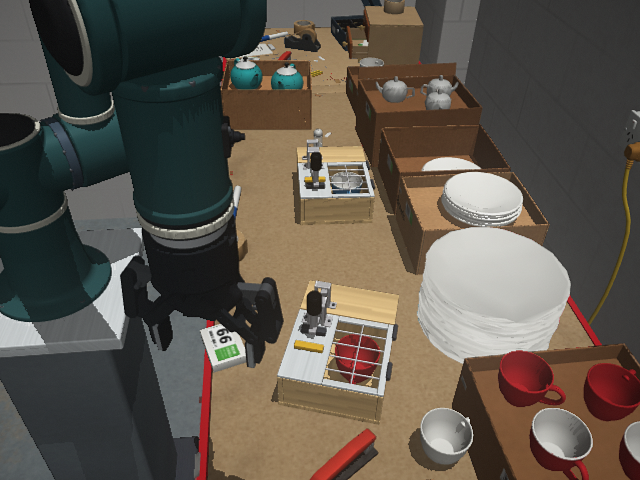

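The red case's knob (315,303) now sits next to the guide, past the bump (308,346). It has moved 59 mm and is back at its original height. The blue case's bolt is untouched and the arm is clear of everything.

```bash
python3 -c "
from workcell import bot
print(bot.finish_job())"
```

```text
the job is handed in; nothing more can be done
None
```

The red cup case is bolted: I lifted its bolt over the bump, slid it about 59 mm into the keeper, let it drop and let go. The blue cup case's bolt was not touched. The job is handed in; no verdict came back.

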